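# Stand the arched panel up to dry in the row

## Robot

A 6-joint arm with a two-finger parallel gripper is mounted at the origin on the work surface. World frame = base frame: x ahead of the robot, y to its left, z up, the work surface at z = 0. Lengths are in m, angles in rad, forces in N, time in s.
With the tool pointing down it reaches from about 0.425 to 1.125 m from the base axis. Payload 14.9 kg.
Tool frame: the origin (TCP) lies on the mounting face of the last link; the fingertips stand ahead of it and the grasp point (between the pads) lies 172 mm ahead of it (ctrl.tip_extent is the z of the fingertips in the tool frame, in m); z points along the fingers, y is the line along which they close (so a half turn about z gives the same grasp; the last joint's range is limited). The gripper opens to 91 mm and grips with 3 to 60 N. Pads are 32 mm wide; open, the fingers measure 118 mm over their backs; the gripper's body (76 mm by 178 mm) begins 60 mm behind the grasp point.
Start: joints at [1.267, 0.379, 1.734, -0, 1.028, -0.033], TCP at [0.187, 0.675, 0.405] pointing down, gripper open.
Joint ranges: [-2.77, 2.77], [-0.74, 2.19], [0, 2.66], [-1.06, 4.2], [0.31, 2.87], [-3.08, 3.08]. Speed limits (rad/s): [1.89, 1.89, 2.39, 3.14, 3.14, 3.14].

## Interface

Orientations are given as a 3x3 rotation matrix whose columns are the frame's x, y, z axes.
In Python, from workcell import ctrl gives the robot as it stands.
- The arm moves only by the shell command python3 -m crank 'ROWS' [OPENING] [FORCE]. ROWS is JSON, a list of rows, each a list of 2 entries, a list of its own where there are three numbers: the shift along the tool's x, y, z in cm, then the turn about the tool's z in degrees. In form: [[[x, y, z], turn], ...]. A call has 1 to 12 rows; each row shifts and turns the commanded pose from where the row before left it, along the tool's axes as they then stand; what a row does not reach is not made up. A row lasts 1/10 s, in which the tool goes at most 50 mm and 8.59 degrees, less where a joint would pass 70% of its speed; a pose out of reach is approached as far as the arm can. A call is refused whole if a number of a shift passes 5 or a number of a turn 8.59, either way. A call with a gripper value outside its range is refused whole. OPENING is the closure, from 0 (fully open) to 1 (shut), set as the call begins (- or left out, the last holds). The fingers move at their own pace and stop on an object; FORCE is the grip in N (left out, the last holds). Time passes only in rows, so rows that do not move let the fingers close. It gives the time, the measured TCP pose, the force, the opening and the grip force at its end, in the units of the state.
- ctrl.get_state(): the state, without advancing time (a new reading comes with each control period).
- ctrl.camera(name): name is "scene" or "side" or "wrist"; returns a dict with "img" (480x640x3 uint8, red, green, blue), "range_z" (480x640 float32, m along the optical axis (not along the pixel's ray), 0 where there is no reading), "fx", "fy", "cx", "cy" (pixels), "R" (3x3) and "t" (3): a world point X has camera coordinates R X + t. Camera axes: x right, y down, z forward; pixel columns grow to the right and rows downward; lengths in m; the calibration is good to about 2 mm. The wrist camera is an equidistant fisheye: a pixel r from the principal point sees the ray r / f radians off the axis. A picture is of the moment at which its call begins.
- ctrl.finish_job(): hands the job in; it is judged then, once.
The state is a dict: "clock": time; "joints": joint angles; "joint_velocities": joint speeds; "tau": joint torques, N m; "position": TCP position; "tool_rot": TCP orientation; "wrist_force": force on the tool from outside, world axes, zero at the start; "ft_torque": the same for the moment, N m; "gripper_width": opening from 0.0 (shut) to 1.0 (fully open); "finger_force": force on a finger pad.
Only numpy, scipy, OpenCV 4.12 (cv2) and the standard library are available. Lean on these libraries where they do the work, as an engineer would, in place of code of your own. Each camera call takes 0.05 s, during which the arm holds its last target. There are 200 camera calls.

## Task

Take the arched wooden panel out of the crate and stand it upright on the drying board, on its straight foot with the arch up, in the middle of the gap between the finished panel and the jar, in line with the row and facing the same way as the finished panel. There is no room in the row for fingers beside the panel's edges; the little easel is there to lean it on while you change to a grip on its faces. Leave the panel standing freely, do not shift or tip the finished panel or the jar, and leave the other pieces in the crate.

Things in the scene. Friction and masses are not known exactly. Their poses are not given: they have to be found in the camera images.
- panel: The panel to stand up: plain dark wood, 120 mm long, 66 wide, 18 thick, about 0.1 kg. One short end (the foot) is straight, the other a half circle of 33 mm radius. It starts lying flat on the crate's floor. Origin: middle of its underside as it lies; x runs along its length towards the arch, y across its width, z through its thickness.
- panel_foot (a point): Middle of the straight foot end of the arched panel (60 mm from the panel's middle, half way through the thickness); axes as the panel's.
- blank: A rectangular blank of the same wood lying flat in the crate beside the arched panel, 120 x 66 x 18 mm with four square corners; it stays there. Which of the two lies on which side of the crate varies. Origin: middle of its underside, x along its length.
- offcut: A stick of the same wood lying across the far end of the crate, 24 x 150 x 20 mm; it stays there. Origin: middle of its underside, y along its length.
- crate: Fixed shallow plywood crate, open at the top, 242 (x) x 292 (y) x 45 mm high outside, walls and floor 6 mm thick. Origin: middle of its underside, z up. The two panels lie side by side along y, lengthwise roughly along x.
- easel: Small fixed wooden table easel, base 130 (x) x 110 (y) x 12 mm. A spine 34 mm wide slopes at 45 degrees, rising to the easel's +x, 75 mm long from ledge to top; the ledge at its foot, square to the slope, is 100 mm wide and sticks out 26 mm. A panel leant on it foot down stays put, its upper 45 mm clear of the spine to be pinched by the faces. Origin: middle of the underside, z up.
- easel_seat (a point): Point on the easel where the sloping face meets the ledge, middle of its width, 32 mm above the table; axes are the easel's (x horizontal towards the rising side, y across, z up): the slope rises along x+z, its face looks along -x+z. The easel stands sideways to the robot, rising roughly to the robot's left.
- board: Fixed plywood drying board, 150 (x) x 280 (y) x 12 mm thick. Origin: middle of its underside, z up; y runs along the row. The row's gap is at the middle of the board.
- neighbour: Finished panel standing on the drying board on its foot, the same arched shape: 66 mm wide (y), 18 mm thick (x), 120 mm tall, 0.4 kg, loose. It stands about 85 mm to one side of the board's middle (either side), its broad faces looking along the board's x. Origin: middle of its foot, z up.
- jar: Closed glass jar with a black lid, 64 mm diameter, 85 mm tall, standing loose on the drying board about 85 mm from its middle on the other side from the finished panel. Origin: centre of its underside.
Not all that is in view belongs to the job. Leave any orange or purple look-alike of the panel alone.

How it is judged:
At the end, for the whole second after the job is handed in: The arched panel stands by itself, at rest, on its foot on the drying board, arch up (upright within 0.06 rad), its foot within 25 mm of the row's line and 15 mm of the gap's middle along the row, its faces parallel to the finished panel's within 0.2 rad (angle between panel's own x axis and vertical below 0.06 rad and z of panel_foot in the frame of board between 0.009 and 0.016 m and x of panel_foot in the frame of board between -0.025 and 0.025 m and y of panel_foot in the frame of board between -0.015 and 0.015 m and angle between the z axis of panel and the x axis of neighbour, either way round below 0.2 rad and linear speed of panel below 0.01 m/s and angular speed of panel below 0.05 rad/s); the robot touches nothing.
It fails at once if the finished panel is shifted by more than 12 mm or tipped (distance of neighbour from where it was at the start of the episode above 0.012 m or angle between neighbour's own z axis and vertical above 0.15 rad).
It fails at once if the jar is shifted by more than 12 mm or tipped (distance of jar from where it was at the start of the episode above 0.012 m or angle between jar's own z axis and vertical above 0.15 rad).
It fails at once if the rectangular blank or the stick is taken out of the crate (height (world z) of any of blank, offcut above 0.06 m).
It also fails if it takes over 64 s, if anything falls off the work surface, if the arm or the gripper's body presses on something with over 40 N, if the wrist force passes 120 N, or if a joint passes its speed limit or range.

## Working session

There is one attempt and no reset: what is moved stays moved. The work goes in short steps, Python scripts to look and compute and a shell command to move; the robot and the scene stay as the last step left them, time stands still between calls to the robot, and variables do not carry over. Pictures are saved under pics/ and viewed, at most 12 in all, crops included, and the job is handed in when it is done.

```bash
mkdir -p pics; ls
cat > h.py <<'E'
import numpy as np, cv2, pickle
from workcell import ctrl
def snap(n,f):
    c=ctrl.camera(n); pickle.dump(c,open(f'pics/{f}.pkl','wb')); cv2.imwrite(f'pics/{f}.png',c['img'][:,:,::-1]); return c
def load(f): return pickle.load(open(f'pics/{f}.pkl','rb'))
def ray(c,u,v):
    d=np.array([(u-c['cx'])/c['fx'],(v-c['cy'])/c['fy'],1.]); R=np.array(c['R']); return -R.T@np.array(c['t']),R.T@d
def onplane(c,u,v,z):
    o,d=ray(c,u,v); return o+d*(z-o[2])/d[2]
def cloud(c):
    z=c['range_z'].astype(float); v,u=np.mgrid[:480,:640]
    P=np.stack([(u-c['cx'])/c['fx']*z,(v-c['cy'])/c['fy']*z,z],-1)
    W=(P-np.array(c['t']))@np.array(c['R']); W[z==0]=np.nan; return W
E
python3 - <<'E'
from h import *
np.set_printoptions(precision=4,suppress=True)
print(ctrl.get_state(), ctrl.tip_extent)
for n in ("scene","side","wrist"):
    c=snap(n,n+"0"); print(n,c['fx'],c['cx'],c['cy'],-np.array(c['R']).T@c['t'],np.array(c['R']).tolist())
a=[cv2.imread(f'pics/{n}0.png') for n in("scene","side")]
E
```

```text
pics
{'clock': 0.0, 'joints': array([ 1.2667,  0.3794,  1.7348, -0.    ,  1.0285, -0.0333]), 'joint_velocities': array([-0.0005,  0.    , -0.0015,  0.0024,  0.0005,  0.0017]), 'tau': array([  0.0015, -76.3737, -43.4372,   0.0651,   0.0425,  -0.0001]), 'position': array([0.1872, 0.6743, 0.4041]), 'tool_rot': array([[-0.9636,  0.2675, -0.0003],
       [ 0.2675,  0.9636, -0.001 ],
       [ 0.    , -0.0011, -1.    ]]), 'wrist_force': array([ 0.4877, -0.1831,  0.0393]), 'ft_torque': array([-0.0256, -0.0236, -0.0339]), 'finger_force': 0.0, 'gripper_width': 0.9993964610009671} 0.1908
scene 440.9996050799528 313.9273072275905 241.01942017719355 [0.89   0.6235 0.9541] [[-0.8050899367996505, 0.5930524965151097, 0.010905505083705476], [0.4723593334505505, 0.6521481209465306, -0.5929413870257845], [-0.35875737451108475, -0.4722198266942052, -0.8051717714319151]]
side 464.70433211245467 318.3295168549604 236.1018883712245 [-0.1626 -0.8276  0.7819] [[0.8314231689901309, -0.5553494195885399, 0.017959293668741556], [-0.29729832332800804, -0.47193146870460523, -0.8299966239646215], [0.46941369921718673, 0.6847391554519032, -0.5574792085614049]]
wrist 371.64829954431775 312.31276056128365 240.23815740896308 [0.1223 0.6918 0.3834] [[0.2665096498387077, 0.9638318715806757, -0.0008543232072746994], [0.9359245191342924, -0.25858101655574467, 0.2391258086452457], [0.23025616392638537, -0.06452891756639606, -0.970988217112657]]
```

View pics/scene0.png

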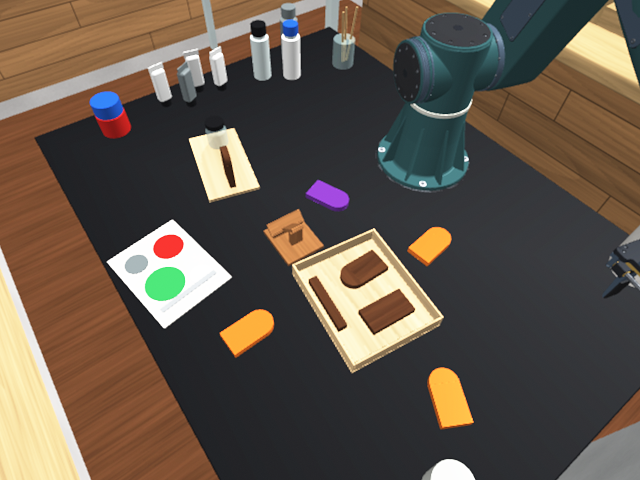

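View pics/side0.png

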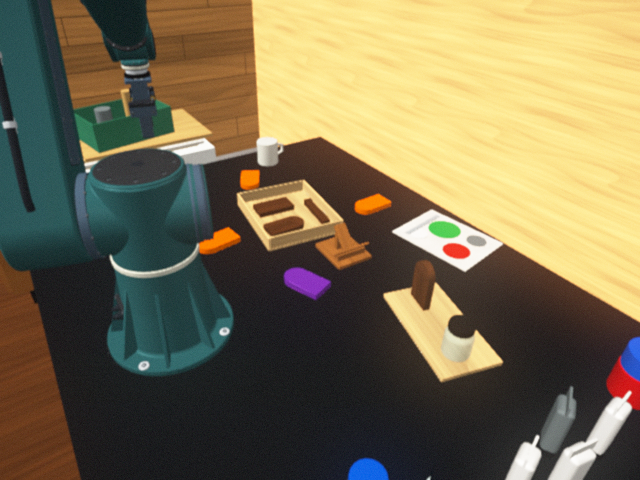

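Run:
```python
from h import *
np.set_printoptions(precision=4,suppress=True)
c=load('scene0'); W=cloud(c); im=c['img']; 
for n,u,v in [('panel',364,268),('blank',387,312),('stick',327,303),('cratefloor',345,320),('table',200,320),('board',215,185),('jarlid',214,124),('easel',293,235),('cal',250,190)]: print(n,im[v,u],W[v,u])
z=W[...,2]
hsv=cv2.cvtColor(im,cv2.COLOR_RGB2HSV)
# wood tops by depth height & dark colour
dark=((im.max(-1)<110)&(im[...,0].astype(int)>im[...,2]+15)).astype(np.uint8)
def blobs(mask,lo,hi,zp,roi,name,amin=80):
    m=(mask>0)&(z>lo)&(z<hi); r=np.zeros_like(m); r[roi[1]:roi[3],roi[0]:roi[2]]=1; m=(m&r).astype(np.uint8)
    cs,_=cv2.findContours(m,cv2.RETR_EXTERNAL,cv2.CHAIN_APPROX_NONE)
    for k in cs:
        if cv2.contourArea(k)<amin: continue
        P=np.array([onplane(c,*p[0],zp)[:2] for p in k])*1000
        (cx,cy),(w,h),a=cv2.minAreaRect(P.astype(np.float32))
        print(name,'pix',k.mean(0)[0],'xy',cx,cy,'wh',w,h,'ang',a)
blobs(dark,.017,.035,.024,(290,225,445,375),'wood')
one=np.ones_like(dark)
blobs(one,.038,.052,.045,(285,225,450,375),'crate')
light=(im.min(-1)>120)
blobs(light,.006,.02,.012,(180,120,265,205),'board')
blobs(one,.105,.135,.12,(180,110,265,205),'neigh',5)
blobs(one,.075,.095,.085,(180,110,240,205),'jar',20)
# easel base
eb=(im[...,0]>im[...,2].astype(int)+40)
blobs(eb,.006,.018,.012,(255,200,330,268),'easelbase')
blobs(eb,.03,.12,.06,(255,200,330,268),'easeltop')
cv2.imwrite('pics/crop0.png',cv2.resize(im[110:375,180:445,::-1],(795,600)[::1] if 0 else (596,596),interpolation=cv2.INTER_CUBIC))
```

```text
panel [117  71  47] [0.4258 0.2213 0.0282]
blank [116  70  46] [0.4596 0.3452 0.0243]
stick [121  73  46] [0.5599 0.2446 0.027 ]
cratefloor [246 220 165] [0.5467 0.2981 0.0094]
table [36 37 40] [0.8211 0.0939 0.0022]
board [254 247 210] [ 0.5846 -0.259   0.015 ]
jarlid [32 32 36] [ 0.4928 -0.403   0.0979]
easel [106  69  42] [0.5208 0.0485 0.0535]
cal [149 125  89] [ 0.5101 -0.1879  0.0089]
wood pix [382.0774 320.3806] xy 473.0784912109375 363.5019836425781 wh 58.81393814086914 131.01727294921875 ang 55.126705169677734
wood pix [325.646  307.4867] xy 568.5435180664062 241.0174560546875 wh 148.90301513671875 22.950469970703125 ang 89.19246673583984
crate pix [363.783  296.5192] xy 475.6578369140625 276.9571533203125 wh 293.6373596191406 243.5821990966797 ang 82.01979064941406
board pix [223.5591 164.7796] xy 518.4814453125 -335.6775817871094 wh 279.8175964355469 149.77914428710938 ang 74.8946304321289
neigh pix [225.1064 155.5532] xy 542.9169311523438 -242.70037841796875 wh 76.9905776977539 20.069602966308594 ang 72.65135192871094
jar pix [228.55 169.65] xy 548.5781860351562 -221.89486694335938 wh 20.89199447631836 18.443622589111328 ang 74.50679016113281
jar pix [213.2982 128.7719] xy 500.39544677734375 -399.9957275390625 wh 45.82344055175781 59.87567901611328 ang 54.4014892578125
easelbase pix [319.2561 263.5732] xy 503.28204345703125 127.423828125 wh 33.905181884765625 64.51566314697266 ang 54.02930450439453
easelbase pix [292.5549 241.878 ] xy 511.46405029296875 31.235275268554688 wh 133.0010986328125 109.7461166381836 ang 86.8654556274414
easeltop pix [310.8353 258.4235] xy 527.8831787109375 138.46441650390625 wh 15.658735275268555 106.62052154541016 ang 81.94347381591797
easeltop pix [287.8136 225.8051] xy 518.5931396484375 27.53786277770996 wh 83.20956420898438 102.12015533447266 ang 86.47028350830078
```

View pics/crop0.png

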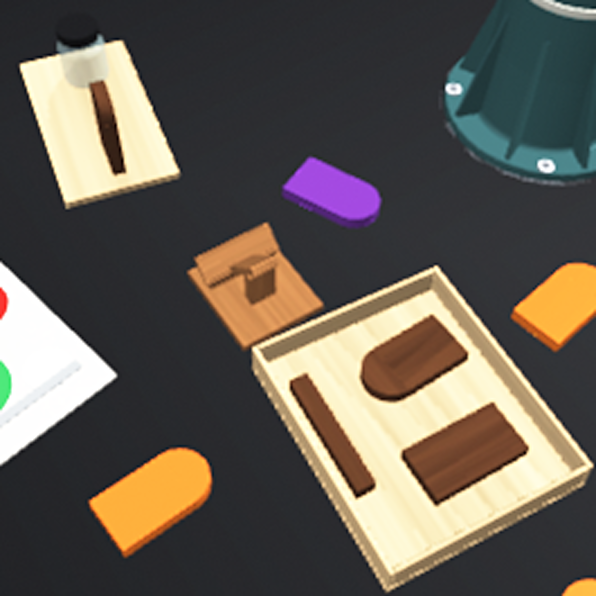

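Run:
```python
from h import *
np.set_printoptions(precision=1,suppress=True,linewidth=150)
def topmask(c,roi,f):
    m=f(c['img'].astype(int)); r=np.zeros(m.shape,bool); r[roi[1]:roi[3],roi[0]:roi[2]]=1
    m=(m&r).astype(np.uint8); m=cv2.morphologyEx(m,cv2.MORPH_CLOSE,np.ones((3,3)))
    k=max(cv2.findContours(m,cv2.RETR_EXTERNAL,cv2.CHAIN_APPROX_NONE)[0],key=cv2.contourArea); return k
brown=lambda i:(i[...,0]<150)&(i[...,0]>i[...,2]+12)
for cam,roi in (('scene0',(335,245,392,292)),('side0',(262,214,306,238))):
    c=load(cam); W=cloud(c); k=topmask(c,roi,brown)
    P=np.array([onplane(c,*p[0],.024)[:2] for p in k])*1000
    print(cam,'panel',cv2.minAreaRect(P.astype(np.float32)),P.min(0),P.max(0),'colour top/side check',cv2.contourArea(k))
# easel in easel-frame coordinates
c=load('scene0'); W=cloud(c)*1000; 
o=np.array([511.5,31.2]); a=np.radians(86.9); ex=np.array([np.cos(a),np.sin(a)]); ey=np.array([-ex[1],ex[0]])
for cam in('scene0','side0'):
    W=cloud(load(cam))*1000; Q=W[...,:2]-o; X=Q@ex; Y=Q@ey; Z=W[...,2]
    s=(abs(X)<70)&(abs(Y)<60)&(Z>4)
    print(cam)
    for y0 in(-40,-25,-8,0,8,25,40):
        t=s&(abs(Y-y0)<3); idx=np.argsort(X[t]); print(y0,np.c_[X[t],Z[t]][idx][::max(1,len(idx)//12)].round().astype(int).tolist())
# row
o=np.array([518.5,-335.7]); a=np.radians(-15.1); ex=np.array([np.cos(a),np.sin(a)]); ey=np.array([-ex[1],ex[0]])
for cam in('scene0','side0'):
    W=cloud(load(cam))*1000; Q=W[...,:2]-o; X=Q@ex; Y=Q@ey; Z=W[...,2]
    for n,t in (('neigh',(abs(X)<50)&(Y>30)&(Y<135)&(Z>40)&(Z<135)),('jar',(abs(X)<60)&(Y<-30)&(Y>-135)&(Z>50)&(Z<110))):
        print(cam,n,t.sum(),np.percentile(X[t],[2,50,98]),np.percentile(Y[t],[2,50,98]),np.percentile(Z[t],[2,50,98]))
```

```text
scene0 panel ((433.1197814941406, 220.73016357421875), (69.7932357788086, 121.56697845458984), 88.46172332763672) [372.9 185.6] [493.9 256.5] colour top/side check 1014.0
side0 panel ((417.4112243652344, 200.0030517578125), (111.30633544921875, 123.6536865234375), 57.935508728027344) [361.6 120.1] [483.4 244.2] colour top/side check 523.0
scene0
-40 [[-68, 10], [-48, 51], [-37, 43], [-32, 33], [-27, 27], [-17, 10], [-4, 13], [11, 12], [22, 14], [33, 11], [45, 11], [57, 11]]
-25 [[-53, 49], [-43, 43], [-37, 43], [-31, 30], [-26, 17], [-15, 11], [-2, 9], [8, 11], [17, 10], [29, 14], [40, 9], [48, 11], [57, 11], [63, 14]]
-8 [[-51, 50], [-43, 43], [-35, 34], [-24, 16], [-15, 13], [17, 81], [18, 56], [19, 17], [21, 11], [24, 79], [32, 11], [47, 14], [59, 15]]
0 [[-50, 51], [-45, 40], [-38, 36], [-16, 49], [16, 19], [17, 47], [19, 40], [20, 12], [24, 83], [28, 81], [38, 10], [48, 14], [61, 14]]
8 [[-52, 48], [-43, 48], [-36, 38], [-18, 47], [15, 80], [17, 40], [18, 50], [19, 84], [24, 11], [29, 12], [40, 16], [53, 9], [62, 11]]
25 [[-53, 48], [-43, 44], [-39, 41], [-34, 35], [-29, 32], [1
[... 837 characters left out ...]
4], [-50, 10], [-46, 12], [-28, 37], [-22, 47], [-14, 54], [-7, 52], [-1, 10], [4, 19], [14, 75], [31, 13], [52, 11]]
25 [[-70, 5], [-60, 9], [-56, 47], [-52, 14], [-48, 29], [-45, 17], [-40, 27], [3, 7], [9, 6], [19, 9], [26, 11], [39, 6], [50, 10]]
40 [[-69, 8], [-64, 4], [-57, 11], [-53, 10], [-50, 27], [-48, 21], [-46, 10], [-13, 13], [1, 10], [13, 10], [23, 10], [35, 9], [47, 10], [53, 10]]
scene0 neigh 288 [-9.8  0.8  7.7] [ 60.8 112.2 120.3] [ 42.4 100.8 133.1]
scene0 jar 448 [-34.3  -6.1  21.4] [-107.2  -65.9  -51.1] [ 51.5  88.1 100.3]
side0 neigh 726 [-13.3 -10.7   5.4] [ 48.   69.6 112.2] [ 41.6  90.  130.1]
side0 jar 925 [-40.  -19.5  13.5] [-117.4  -98.7  -64.5] [51.7 89.1 98. ]
```

```bash
python3 -m crank '[[[-3.07,-3.44,0],0],[[-3.07,-3.44,0],0],[[-3.07,-3.44,0],0],[[-3.07,-3.44,0],0],[[-3.07,-3.44,0],0],[[-3.07,-3.44,0],0],[[-3.07,-3.44,0],0],[[-3.07,-3.44,0],0],[[-3.07,-3.44,0],0],[[-3.07,-3.44,0],0],[[-3.07,-3.44,0],0]]' 0
python3 -m crank '[[[0,0,0],8.5],[[0,0,0],8.5],[[0,0,0],8.5],[[0,0,0],8.5],[[0,0,0],8.5],[[0,0,0],8.5],[[0,0,0],8.5],[[0,0,0],8.5],[[0,0,0],8.5],[[0,0,0],8.5],[[0,0,0],8.5],[[0,0,0],8.5]]'
python3 -m crank '[[[0,0,0],8.5],[[0,0,0],8.5],[[0,0,0],8.5],[[0,0,0],8.5],[[0,0,0],8.5],[[0,0,0],8.5],[[0,0,0],8.5],[[0,0,0],4.5],[[0,0,0],0]]'
python3 - <<'E'
from h import *
np.set_printoptions(precision=4,suppress=True)
snap('wrist','w1');s=ctrl.get_state();print(s['clock'],s['position'],s['tool_rot'],s['joints'])
E
```

```text
clock: 1.25
position: [0.4118, 0.2178, 0.4048]
tool_rot: [[-0.964, 0.267, 0.0], [0.267, 0.964, 0.0], [-0.0, 0.0, -1.0]]
wrist_force: [0.8, 1.1, 0.5]
gripper_width: 1.002
finger_force: 0.0
clock: 2.45
position: [0.4113, 0.2195, 0.4046]
tool_rot: [[0.467, 0.884, -0.0], [0.884, -0.467, -0.0], [-0.0, -0.0, -1.0]]
wrist_force: [0.5, 0.0, -0.1]
gripper_width: 1.001
finger_force: 0.0
clock: 3.35
position: [0.4114, 0.2195, 0.4047]
tool_rot: [[1.0, -0.028, -0.0], [-0.028, -1.0, -0.0], [-0.0, 0.0, -1.0]]
wrist_force: [-0.1, -0.7, 0.2]
gripper_width: 0.996
finger_force: 0.0
3.4 [0.4114 0.2195 0.4047] [[ 0.9997 -0.0245 -0.0001]
 [-0.0245 -0.9997 -0.0001]
 [-0.0001  0.0001 -1.    ]] [ 0.4402 -0.0006  2.1951  0.      0.9473  2.0356]
```

View pics/w1.png

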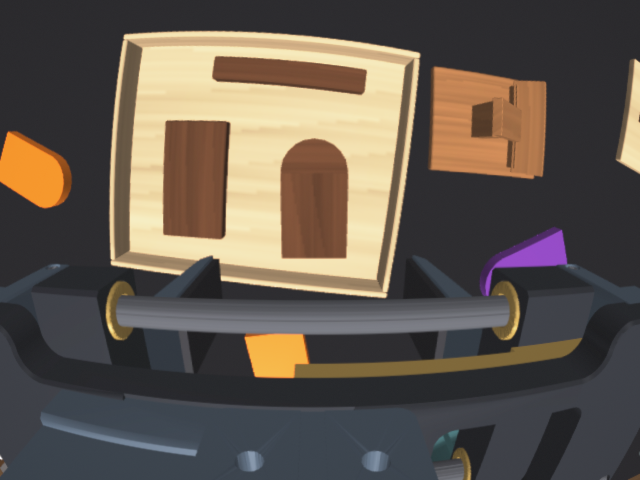

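```bash
cat >> h.py <<'E'
def fonplane(c,u,v,z):
    a=np.array([u-c['cx'],v-c['cy']]); r=np.hypot(*a); th=r/c['fx']; d=np.r_[a/r*np.sin(th),np.cos(th)]
    R=np.array(c['R']); o=-R.T@np.array(c['t']); d=R.T@d; return o+d*(z-o[2])/d[2]
E
python3 - <<'E'
from h import *
np.set_printoptions(precision=1,suppress=True)
c=load('w1'); i=c['img'].astype(int); m=((i[...,0]<150)&(i[...,0]>i[...,2]+12)).astype(np.uint8); 
for n,(x0,y0,x1,y1) in {'panel':(270,125,360,270),'blank':(150,110,238,248)}.items():
    r=np.zeros_like(m); r[y0:y1,x0:x1]=m[y0:y1,x0:x1]
    k=max(cv2.findContours(r,cv2.RETR_EXTERNAL,cv2.CHAIN_APPROX_NONE)[0],key=cv2.contourArea)
    P=np.array([fonplane(c,*p[0],.024)[:2] for p in k])*1000
    print(n,cv2.minAreaRect(P.astype(np.float32)),P.min(0),P.max(0))
    if n=='panel':
        s=(P[:,0]>P[:,0].min()+10)&(P[:,0]<P[:,0].min()+80); q=P[s]; med=np.median(q[:,1])
        for g in(q[q[:,1]<med],q[q[:,1]>med]): print(np.polyfit(g[:,0]-430,g[:,1],1))
for n,p in {'crate corner':(127,36,.045),'c2':(418,52,.045),'c3':(385,295,.045),'c4':(113,262,.045),'e1':(433,68,.012),'e2':(431,168,.012),'e3':(536,177,.012),'e4':(545,83,.012)}.items(): print(n,fonplane(c,*p)*1000)
E
```

```text
panel ((430.1531677246094, 217.08502197265625), (64.19298553466797, 117.49732208251953), 88.11695098876953) [370.8 184.3] [488.9 250.5]
[ -0.  185.6]
[ -0.  248.7]
blank ((455.1708984375, 336.0606994628906), (67.96969604492188, 117.7860336303711), 84.05545043945312) [394.  297.3] [516.6 374.9]
crate corner [608.2 397.9  45. ]
c2 [572.  116.4  45. ]
c3 [336.2 148.5  45. ]
c4 [376.2 431.3  45. ]
e1 [564.7  91.2  12. ]
e2 [459.5  95.4  12. ]
e3 [453.3 -36.1  12. ]
e4 [563.2 -49.6  12. ]
```

```bash
python3 -m crank '[[[-0.1,0.2,4],0],[[0,0,4],0],[[0,0,4],0],[[0,0,4],0],[[0,0,3],0],[[0,0,1.4],0],[[0,0,0],0]]' 0
python3 -m crank '[[[0,0,0],0],[[0,0,0],0],[[0,0,0],0],[[0,0,0],0],[[0,0,0],0],[[0,0,0],0],[[0,0,0],0],[[0,0,0],0]]' 1 12
python3 -m crank '[[[0,0,-1],0],[[0,0,-3],0],[[0,0,-4],0],[[0,0,-4],0],[[0,0,-4],0],[[0,0,0],0],[[0,0,0],0]]'
python3 - <<'E'
from h import *
snap('wrist','w2');snap('side','s2')
im=np.hstack([cv2.imread('pics/w2.png')[:,100:540],cv2.imread('pics/s2.png')[80:280,200:400].repeat(2,0).repeat(2,1)[:400].copy() if 0 else cv2.resize(cv2.imread('pics/s2.png')[80:280,230:380],(360,480))]);cv2.imwrite('pics/v2.png',im)
E
```

```text
clock: 4.1
position: [0.41, 0.2174, 0.1991]
tool_rot: [[1.0, -0.024, -0.003], [-0.024, -1.0, -0.001], [-0.003, 0.001, -1.0]]
wrist_force: [0.1, -0.3, 0.9]
gripper_width: 1.0
finger_force: 0.0
clock: 4.9
position: [0.4107, 0.2177, 0.2015]
tool_rot: [[1.0, -0.026, 0.001], [-0.026, -1.0, 0.0], [0.001, -0.0, -1.0]]
wrist_force: [-1.1, -1.3, 10.0]
gripper_width: 0.719
finger_force: 12.0
clock: 5.6
position: [0.4102, 0.2175, 0.3618]
tool_rot: [[1.0, -0.026, 0.002], [-0.026, -1.0, 0.001], [0.002, -0.001, -1.0]]
wrist_force: [-0.2, -0.4, -2.2]
gripper_width: 0.719
finger_force: 12.0
```

View pics/v2.png

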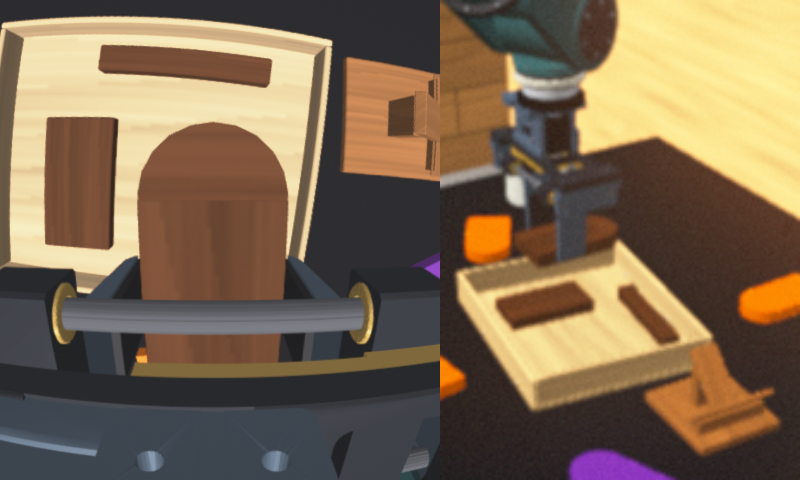

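```bash
python3 -m crank '[[[0,0,0],-8.5],[[0,0,0],-8.5],[[0,0,0],-8.5],[[0,0,0],-8.5],[[0,0,0],-8.5],[[0,0,0],-8.5],[[0,0,0],-8.5],[[0,0,0],-8.5],[[0,0,0],-8.5],[[0,0,0],-8.5],[[0,0,0],-3.4]]' 
python3 -m crank '[[[-3.79,2.23,0],0],[[-3.79,2.23,0],0],[[-3.79,2.23,0],0],[[-3.79,2.23,0],0],[[-3.79,2.23,0],0],[[0,0,3],0],[[0,0,3.2],0],[[0,0,0],0],[[0,0,0],0],[[0,0,0],0]]'
python3 - <<'E'
from h import *
np.set_printoptions(precision=4,suppress=True)
snap('scene','c3');snap('side','s3');s=ctrl.get_state();print(s['position'],s['tool_rot'])
f=lambda n,x0,y0,x1,y1:cv2.resize(cv2.imread(f'pics/{n}.png')[y0:y1,x0:x1],(400,480))
cv2.imwrite('pics/v3.png',np.hstack([f('c3',230,120,380,300),f('s3',270,130,420,310)]))
E
```

```text
clock: 6.8
position: [0.41, 0.2174, 0.3592]
tool_rot: [[0.049, 0.999, -0.003], [0.999, -0.049, -0.001], [-0.001, -0.003, -1.0]]
wrist_force: [0.0, -0.1, -1.3]
gripper_width: 0.722
finger_force: 12.0
clock: 7.8
position: [0.5117, 0.0226, 0.2996]
tool_rot: [[0.054, 0.999, 0.001], [0.999, -0.054, -0.0], [0.0, 0.001, -1.0]]
wrist_force: [-0.4, 0.4, -1.4]
gripper_width: 0.726
finger_force: 12.0
[0.5118 0.0226 0.3   ] [[ 0.0539  0.9985  0.0018]
 [ 0.9985 -0.0539 -0.    ]
 [ 0.0001  0.0018 -1.    ]]
```

View pics/v3.png

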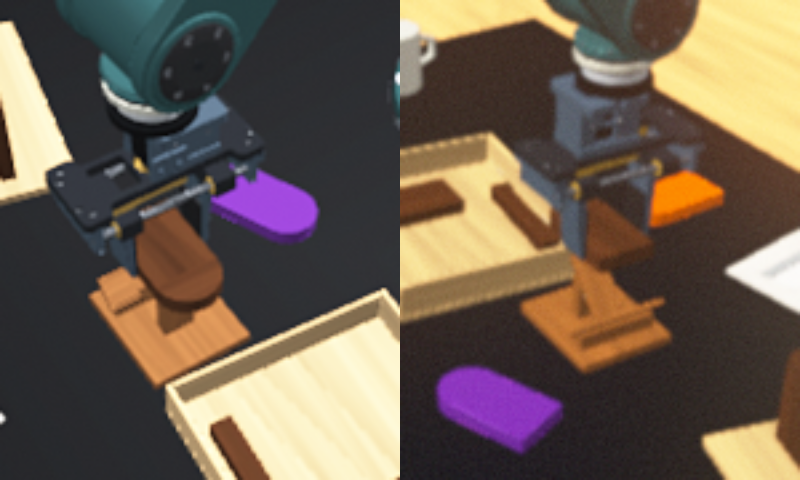

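```bash
python3 -m crank '[[[0,0,0.5],0],[[0,0,0.5],0],[[0,0,0.5],0],[[0,0,0.5],0],[[-0.06,0,0.4],0],[[-0.06,0,0.4],0],[[0,0,0],0]]' - 6
python3 -m crank '[[[0.04,0,0.4],0],[[0.04,0,0.4],0],[[0.15,0,0.4],0],[[0.15,0,0.4],0],[[0,0,0],0],[[0,0,0],0]]'
python3 - <<'E'
from h import *
snap('scene','c4');snap('side','s4')
f=lambda n,x0,y0,x1,y1:cv2.resize(cv2.imread(f'pics/{n}.png')[y0:y1,x0:x1],(400,480))
cv2.imwrite('pics/v4.png',np.hstack([f('c4',230,120,380,300),f('s4',270,130,420,310)]))
E
```

```text
clock: 8.6
position: [0.5113, 0.021, 0.2702]
tool_rot: [[0.055, 0.999, -0.001], [0.999, -0.055, 0.0], [-0.0, -0.001, -1.0]]
wrist_force: [-0.2, 0.1, -1.8]
gripper_width: 0.723
finger_force: 6.0
clock: 9.2
position: [0.5115, 0.025, 0.2545]
tool_rot: [[0.054, 0.999, -0.001], [0.999, -0.054, 0.0], [0.0, -0.001, -1.0]]
wrist_force: [-0.3, -0.1, -0.5]
gripper_width: 0.72
finger_force: 6.0
```

View pics/v4.png

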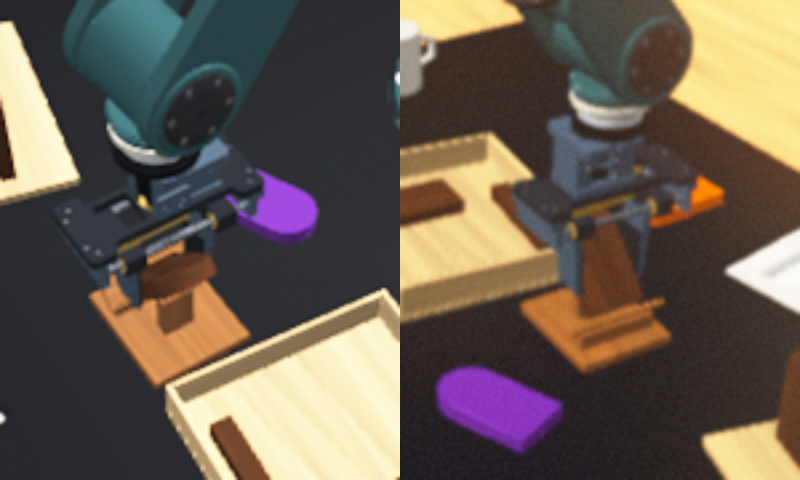

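```bash
python3 -m crank '[[[0,0,0],0],[[0,0,0],0],[[0,0,0],0],[[0,0,0],0],[[0,0,-1],0],[[0,0,-3],0],[[0,0,-5],0],[[0,0,-5],0],[[0,0,-2],0]]' 0
python3 -m crank '[[[0,0,0],8.5],[[0,0,0],8.5],[[0,0,0],8.5],[[0,0,0],8.5],[[0,0,0],8.5],[[0,0,0],8.5],[[0,0,0],8.5],[[0,0,0],8.5],[[0,0,0],8.5],[[0,0,0],8.5],[[0,0,0],5],[[0,0,0],0]]'
python3 - <<'E'
from h import *
np.set_printoptions(precision=4,suppress=True)
snap('scene','c5');snap('side','s5');s=ctrl.get_state();print(s['position'],s['tool_rot'],s['joints'])
f=lambda n,x0,y0,x1,y1:cv2.resize(cv2.imread(f'pics/{n}.png')[y0:y1,x0:x1],(400,480))
cv2.imwrite('pics/v5.png',np.hstack([f('c5',230,120,380,300),f('s5',270,130,420,310)]))
o=np.array([511.5,31.2]); a=np.radians(86.9); ex=np.array([np.cos(a),np.sin(a)]); ey=np.array([-ex[1],ex[0]])
for cam in('c5','s5'):
    c=load(cam); i=c['img'].astype(int); W=cloud(c)*1000; Q=W[...,:2]-o; X=Q@ex; Y=Q@ey; Z=W[...,2]
    t=(abs(X)<70)&(abs(Y)<55)&(Z>50)&(Z<150)&(i[...,0]<125)&(i[...,0]>i[...,2]+10)
    print(cam,t.sum(),np.percentile(X[t],[1,50,99]),np.percentile(Y[t],[1,50,99]),np.percentile(Z[t],[1,50,99]))
    if t.sum()>20:
        A=np.c_[X[t],Y[t],np.ones(t.sum())]; print('plane z=',np.linalg.lstsq(A,Z[t],rcond=None)[0])
E
```

```text
clock: 10.2
position: [0.5121, 0.0249, 0.4201]
tool_rot: [[0.054, 0.999, 0.006], [0.999, -0.054, 0.0], [0.0, 0.006, -1.0]]
wrist_force: [0.3, 0.5, -0.8]
gripper_width: 0.999
finger_force: 0.0
clock: 11.4
position: [0.5114, 0.0249, 0.4154]
tool_rot: [[0.998, -0.056, 0.0], [-0.056, -0.998, -0.0], [0.0, -0.0, -1.0]]
wrist_force: [-1.0, 0.3, -0.3]
gripper_width: 1.001
finger_force: 0.0
[0.5115 0.0249 0.4152] [[ 0.9987 -0.0515  0.0004]
 [-0.0515 -0.9987  0.    ]
 [ 0.0004 -0.     -1.    ]] [0.0031 0.0654 2.1042 0.     0.9716 1.6255]
c5 423 [-38.6261  19.1915  49.2996] [-34.5231 -10.2493  29.8946] [ 51.053  103.5514 129.3932]
plane z= [ 0.8321  0.0457 83.6946]
s5 837 [-40.3189  -3.127   35.3235] [-31.5325   4.6586  34.6418] [ 50.8303  85.3316 125.5392]
plane z= [ 0.9753 -0.0636 88.9399]
```

View pics/v5.png

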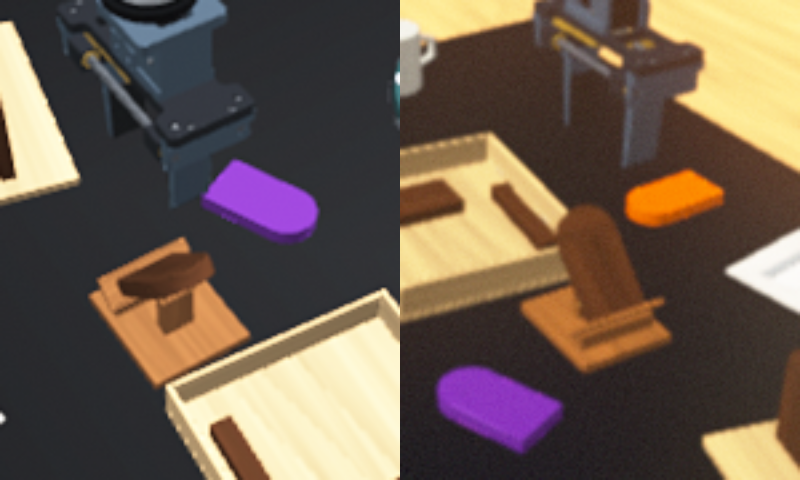

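```bash
python3 -m crank '[[[0,-2.42,0],0],[[0,0,4],0],[[0,0,4],0],[[0,0,2],0],[[0,0,1.6],0],[[0,0,1],0],[[0,0,0],0]]' 0
python3 -m crank '[[[0,0.5,0],0],[[0,0.5,0],0],[[0,0.5,0],0],[[0,0.5,0],0],[[0,0.5,0],0],[[0,0.5,0],0],[[0,0.5,0],0],[[0,0.5,0],0],[[0,0.5,0],0],[[0,0.4,0],0],[[0,0,0],0]]'
python3 -m crank '[[[0,0,0],0],[[0,0,0],0],[[0,0,0],0],[[0,0,0],0],[[0,0,0],0],[[0,0,0],0]]' 0.6 10
python3 - <<'E'
from h import *
np.set_printoptions(precision=4,suppress=True)
snap('scene','c6');snap('side','s6')
f=lambda n,x0,y0,x1,y1:cv2.resize(cv2.imread(f'pics/{n}.png')[y0:y1,x0:x1],(400,480))
cv2.imwrite('pics/v6.png',np.hstack([f('c6',230,120,380,300),f('s6',270,130,420,310)]))
E
```

```text
clock: 12.2
position: [0.5126, 0.049, 0.2879]
tool_rot: [[0.999, -0.053, -0.002], [-0.053, -0.999, -0.0], [-0.002, 0.0, -1.0]]
wrist_force: [-0.5, 1.2, -0.5]
gripper_width: 0.998
finger_force: 0.0
clock: 13.3
position: [0.5102, -0.0004, 0.2886]
tool_rot: [[0.998, -0.055, -0.0], [-0.055, -0.998, -0.0], [-0.0, 0.0, -1.0]]
wrist_force: [0.1, 0.1, -0.0]
gripper_width: 1.0
finger_force: 0.1
clock: 13.9
position: [0.5102, 0.0002, 0.2887]
tool_rot: [[0.999, -0.054, -0.0], [-0.054, -0.999, -0.0], [-0.0, 0.0, -1.0]]
wrist_force: [0.7, -0.5, 0.1]
gripper_width: 0.507
finger_force: 0.1
```

View pics/v6.png

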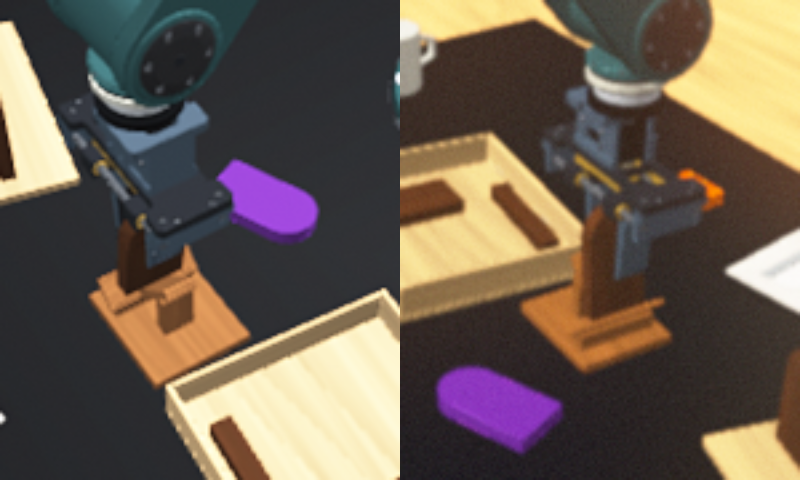

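```bash
python3 -m crank '[[[0,0,0],0],[[0,0,0],0],[[0,0,0],0],[[0,0,0],0],[[0,0,0],0],[[0,0,0],0],[[0,0,0],0]]' 1 20
python3 -m crank '[[[0,0,-1],0],[[0,0,-3],0],[[0,0,-4],0],[[0,0,-4],0],[[0,0,-2],0],[[0,0,0],0],[[0,0,0],0],[[0,0,0],0]]'
python3 - <<'E'
from h import *
np.set_printoptions(precision=4,suppress=True)
snap('scene','c7');snap('side','s7');s=ctrl.get_state();p=s['position'];print(p,s['tool_rot'],s['gripper_width'])
p=p*1000
for cam in('c7','s7'):
    c=load(cam); i=c['img'].astype(int); W=cloud(c)*1000; D=(W-p)@s['tool_rot']; 
    X,Y,Z=D[...,0],D[...,1],D[...,2]
    b=(i[...,0]<130)&(i[...,0]>i[...,2]+10)
    t=(abs(X)<50)&(abs(Y)<40)&(Z>195)&(Z<290)&b
    print(cam,t.sum(),[np.percentile(q[t],[1,50,99]) for q in(X,Y,Z)])
    A=np.c_[X[t],Z[t],np.ones(t.sum())]; 
    for _ in range(4):
        sol=np.linalg.lstsq(A,Y[t],rcond=None)[0]; r=abs(A@sol-Y[t]); k=r<4; tt=np.zeros_like(t); tt[t]=k; t=tt; A=A[k]
    print('face y =',sol,'n',t.sum(),'std',r.std())
# row geometry in both views, board edges
    cs=max(cv2.findContours(((i.min(-1)>110)&(W[...,2]>3)&(W[...,2]<25)&(W[...,1]<-150)&(W[...,1]>-520)&(abs(W[...,0]-520)<170)).astype(np.uint8),cv2.RETR_EXTERNAL,cv2.CHAIN_APPROX_NONE)[0],key=cv2.contourArea)
    P=np.array([onplane(c,*q[0],.012)[:2] for q in cs])*1000; print('board',cv2.minAreaRect(P.astype(np.float32)))
f=lambda n,x0,y0,x1,y1:cv2.resize(cv2.imread(f'pics/{n}.png')[y0:y1,x0:x1],(400,480))
cv2.imwrite('pics/v7.png',np.hstack([f('c7',180,80,330,260),f('s7',340,180,540,420)]))
E
```

```text
clock: 14.7
position: [0.5102, -0.0003, 0.2888]
tool_rot: [[0.999, -0.054, 0.0], [-0.054, -0.999, -0.001], [0.0, 0.001, -1.0]]
wrist_force: [-0.6, -7.1, 2.3]
gripper_width: 0.199
finger_force: 20.0
clock: 15.5
position: [0.5098, 0.0002, 0.4274]
tool_rot: [[0.999, -0.054, -0.002], [-0.054, -0.999, 0.0], [-0.002, -0.0, -1.0]]
wrist_force: [0.6, 0.4, -1.5]
gripper_width: 0.197
finger_force: 20.0
[0.5099 0.0002 0.4274] [[ 0.9985 -0.0543 -0.0023]
 [-0.0543 -0.9985  0.0001]
 [-0.0023 -0.     -1.    ]] 0.19573083578170247
c7 413 [array([-32.0513,   4.1691,  33.8268]), array([-11.599 ,  -8.8841,   4.1601]), array([195.9976, 219.7068, 244.6717])]
face y = [  0.0049   0.0088 -10.9231] n 376 std 0.6770999298356299
board ((517.88330078125, -336.6402587890625), (282.87579345703125, 149.90286254882812), 75.01432037353516)
s7 433 [array([-35.2255,  -9.8866,  30.553 ]), array([-6.5629,  9.8782, 13.7711]), array([195.8171, 220.6524, 248.1562])]
face y = [ 0.0243 -0.0008 10.2323] n 345 std 0.8348801350423828
board ((513.8472900390625, -339.3515625), (279.5519714355469, 153.27267456054688), 75.0179672241211)
```

View pics/v7.png

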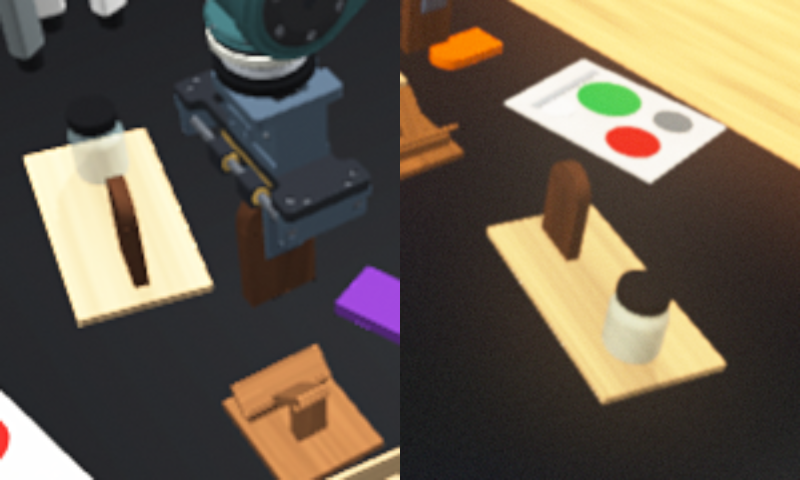

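```bash
python3 -m crank '[[[0,0,0],-8.5],[[0,0,0],-8.5],[[0,0,0],-8.5],[[0,0,0],-8.5],[[0,0,0],-8.5],[[0,0,0],-8.5],[[0,0,0],-8.5],[[0,0,0],-8.5],[[0,0,0],-8.5],[[0,0,0],-1.6]]' 
python3 -m crank '[[[-4.05,1.175,0],0],[[-4.05,1.175,0],0],[[-4.05,1.175,0],0],[[-4.05,1.175,0],0],[[-4.05,1.175,0],0],[[-4.05,1.175,0],0],[[-4.05,1.175,0],0],[[-4.05,1.175,0],0],[[0,0,0],0],[[0,0,0],0],[[0,0,0],0]]'
python3 - <<'E'
from h import *
np.set_printoptions(precision=4,suppress=True)
snap('scene','c8');snap('side','s8');snap('wrist','w8');s=ctrl.get_state();p=s['position'];print(p,s['tool_rot'])
f=lambda n,x0,y0,x1,y1:cv2.resize(cv2.imread(f'pics/{n}.png')[y0:y1,x0:x1],(400,480))
cv2.imwrite('pics/v8.png',np.hstack([f('w8',0,0,640,480),f('s8',340,180,540,420)]))
# jar/neighbour/panel extents along row in side & scene views, board frame
o=np.array([516.8,-337.3]); a=np.radians(-15); ex=np.array([np.cos(a),np.sin(a)]); ey=np.array([-ex[1],ex[0]])
for cam in('c8','s8'):
    W=cloud(load(cam))*1000; Q=W[...,:2]-o; X=Q@ex; Y=Q@ey; Z=W[...,2]
    for n,t in (('neigh',(abs(X)<30)&(Y>35)&(Y<135)&(Z>30)&(Z<100)),('jar',(abs(X)<60)&(Y<-30)&(Y>-135)&(Z>30)&(Z<95)),('panel',(abs(X)<30)&(abs(Y)<45)&(Z>185)&(Z<230))):
        print(cam,n,t.sum(),np.percentile(X[t],[2,50,98]),np.percentile(Y[t],[2,50,98]),np.percentile(Z[t],[2,50,98]))
E
```

```text
clock: 16.6
position: [0.5101, 0.0001, 0.4279]
tool_rot: [[0.256, 0.967, -0.002], [0.967, -0.256, 0.0], [-0.0, -0.001, -1.0]]
wrist_force: [-0.4, 0.0, -1.2]
gripper_width: 0.197
finger_force: 20.0
clock: 17.7
position: [0.517, -0.3364, 0.4281]
tool_rot: [[0.26, 0.966, -0.001], [0.966, -0.26, 0.001], [0.001, -0.001, -1.0]]
wrist_force: [0.3, -0.3, -1.0]
gripper_width: 0.197
finger_force: 20.0
[ 0.5172 -0.3362  0.4287] [[ 0.2586  0.966  -0.0001]
 [ 0.966  -0.2586  0.0001]
 [ 0.0001 -0.0001 -1.    ]]
c8 neigh 163 [-8.3173  3.8651  9.3102] [ 58.0091 118.2726 122.3134] [31.9461 64.7458 98.9234]
c8 jar 371 [-34.6139  -2.6161  23.9509] [-88.5474 -57.5314 -49.384 ] [32.4893 65.1671 94.4707]
c8 panel 124 [-8.1212  2.8435  9.7065] [-19.2796  33.3537  37.2725] [186.5438 207.1258 228.4054]
s8 neigh 506 [-12.0622  -9.6309   6.4629] [ 49.7625  69.4614 114.9446] [31.4464 67.0171 98.9509]
s8 jar 828 [-39.8438 -24.6764  11.0392] [-116.3713 -103.5113  -65.8985] [32.2875 67.2033 94.8556]
s8 panel 472 [-11.272   -9.0963   6.241 ] [-34.6754 -13.3502  30.0269] [186.2009 208.0514 228.9842]
```

View pics/v8.png

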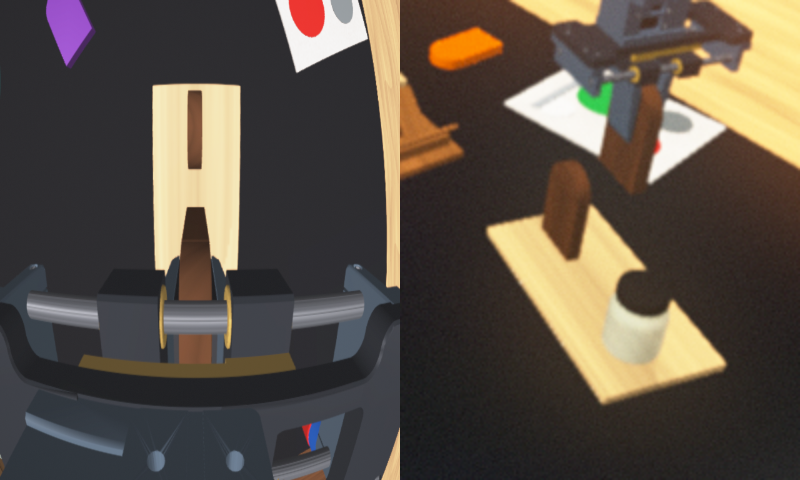

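```bash
python3 -m crank '[[[0,0,4],0],[[0,0,4],0],[[0,0,4],0],[[0,0,2],0],[[0,0,1],0],[[0,0,0.7],0],[[0,0,0.4],0],[[0,0,0],0],[[0,0,0],0]]' 
python3 -m crank '[[[0,0,0.2],0],[[0,0,0],0],[[0,0,0],0]]'
python3 - <<'E'
from h import *
snap('side','s9'); W=cloud(load('s9'))*1000
p=ctrl.get_state()['position']*1000; print(p,ctrl.get_state()['wrist_force'])
E
```

```text
clock: 18.75
position: [0.5173, -0.3373, 0.2687]
tool_rot: [[0.259, 0.966, 0.001], [0.966, -0.259, -0.001], [-0.0, 0.001, -1.0]]
wrist_force: [0.1, 0.1, -0.7]
gripper_width: 0.199
finger_force: 20.0
clock: 19.05
position: [0.5171, -0.3372, 0.2659]
tool_rot: [[0.259, 0.966, 0.0], [0.966, -0.259, -0.0], [-0.0, 0.0, -1.0]]
wrist_force: [0.4, 0.2, -0.7]
gripper_width: 0.193
finger_force: 20.0
[ 517.07863502 -337.16880412  265.898071  ] [-0.36884768 -0.47617017 -1.30427903]
```

Not yet in contact (about −1 N is the panel's weight); continue down in small steps.

```bash
python3 -m crank '[[[0,0,0.2],0],[[0,0,0],0],[[0,0,0],0]]'; python3 -m crank '[[[0,0,0.15],0],[[0,0,0],0],[[0,0,0],0]]';python3 -m crank '[[[0,0,0.15],0],[[0,0,0],0],[[0,0,0],0]]'
```

```text
clock: 19.4
position: [0.517, -0.3372, 0.2636]
tool_rot: [[0.259, 0.966, -0.0], [0.966, -0.259, 0.0], [0.0, -0.0, -1.0]]
wrist_force: [0.5, 0.7, -0.6]
gripper_width: 0.196
finger_force: 20.0
clock: 19.7
position: [0.5171, -0.3372, 0.2622]
tool_rot: [[0.259, 0.966, -0.0], [0.966, -0.259, 0.0], [0.0, -0.0, -1.0]]
wrist_force: [0.8, -0.5, -0.8]
gripper_width: 0.194
finger_force: 20.0
clock: 20.0
position: [0.517, -0.3371, 0.2607]
tool_rot: [[0.259, 0.966, -0.0], [0.966, -0.259, 0.0], [0.0, -0.0, -1.0]]
wrist_force: [-0.5, 0.1, -1.3]
gripper_width: 0.192
finger_force: 20.0
```

```bash
python3 -m crank '[[[0,0,0.1],0],[[0,0,0],0],[[0,0,0],0]]'; python3 -m crank '[[[0,0,0.1],0],[[0,0,0],0],[[0,0,0],0]]';python3 -m crank '[[[0,0,0.1],0],[[0,0,0],0],[[0,0,0],0]]'
```

```text
clock: 20.3
position: [0.5171, -0.3372, 0.2598]
tool_rot: [[0.259, 0.966, 0.0], [0.966, -0.259, -0.0], [-0.0, 0.0, -1.0]]
wrist_force: [0.7, -0.2, -0.5]
gripper_width: 0.2
finger_force: 20.0
clock: 20.6
position: [0.5173, -0.3373, 0.2597]
tool_rot: [[0.259, 0.966, 0.0], [0.966, -0.259, -0.0], [-0.0, 0.0, -1.0]]
wrist_force: [-2.6, 3.4, 14.1]
gripper_width: 0.198
finger_force: 20.0
clock: 20.9
position: [0.5174, -0.3373, 0.2593]
tool_rot: [[0.259, 0.966, 0.0], [0.966, -0.259, -0.0], [-0.0, 0.0, -1.0]]
wrist_force: [-6.6, 4.9, 22.7]
gripper_width: 0.196
finger_force: 20.0
```

```bash
python3 -m crank '[[[0,0,-0.15],0],[[0,0,0],0],[[0,0,0],0]]' - 3
python3 -m crank '[[[0,0,0],0],[[0,0,0],0],[[0,0,0],0],[[0,0,0],0],[[0,0,0],0],[[0,0,0],0],[[0,0,0],0]]' 0.4
python3 -m crank '[[[0,0,-1],0],[[0,0,-2],0],[[0,0,-4],0],[[0,0,-4],0],[[0,0,-4],0],[[0,0,-3],0],[[0,0,0],0],[[0,0,0],0]]'
python3 - <<'E'
from h import *
np.set_printoptions(precision=3,suppress=True)
snap('scene','c10');snap('side','s10')
f=lambda n,x0,y0,x1,y1:cv2.resize(cv2.imread(f'pics/{n}.png')[y0:y1,x0:x1],(400,480))
cv2.imwrite('pics/v10.png',np.hstack([f('c10',170,90,290,230),f('s10',340,180,540,420)]))
o=np.array([516.8,-337.3]); a=np.radians(-15); ex=np.array([np.cos(a),np.sin(a)]); ey=np.array([-ex[1],ex[0]])
for cam in('c10','s10'):
    W=cloud(load(cam))*1000; Q=W[...,:2]-o; X=Q@ex; Y=Q@ey; Z=W[...,2]
    for n,t in (('neigh',(abs(X)<30)&(Y>42)&(Y<135)&(Z>30)&(Z<100)),('panel',(abs(X)<30)&(abs(Y)<42)&(Z>30)&(Z<100)),('jar',(abs(X)<60)&(Y<-45)&(Y>-135)&(Z>30)&(Z<95))):
        print(cam,n,t.sum(),*[np.percentile(q[t],[2,50,98]) for q in(X,Y)])
        if cam=='s10' and n!='jar':
            for _ in range(4):
                A=np.c_[Y[t],Z[t],np.ones(t.sum())]; sol=np.linalg.lstsq(A,X[t],rcond=None)[0]; k=abs(A@sol-X[t])<4; tt=np.zeros_like(t); tt[t]=k; t=tt
            print('  face x=',sol)
E
```

```text
clock: 21.2
position: [0.5171, -0.3372, 0.2593]
tool_rot: [[0.259, 0.966, 0.0], [0.966, -0.259, -0.0], [-0.0, 0.0, -1.0]]
wrist_force: [0.1, 1.0, 3.7]
gripper_width: 0.196
finger_force: 3.0
clock: 21.9
position: [0.5171, -0.3372, 0.2592]
tool_rot: [[0.259, 0.966, 0.0], [0.966, -0.259, -0.0], [-0.0, 0.0, -1.0]]
wrist_force: [-0.5, 0.6, 0.5]
gripper_width: 0.601
finger_force: 0.0
clock: 22.7
position: [0.5169, -0.337, 0.4401]
tool_rot: [[0.259, 0.966, 0.001], [0.966, -0.259, -0.001], [-0.001, 0.001, -1.0]]
wrist_force: [0.7, -0.1, -0.4]
gripper_width: 0.592
finger_force: 0.0
c10 neigh 160 [-8.124  3.759  9.189] [ 59.67  118.418 122.748]
c10 panel 72 [-3.295  9.951 10.413] [-29.678  21.632  35.654]
c10 jar 238 [-36.029   7.967  24.596] [-88.714 -62.954 -52.257]
s10 neigh 508 [-11.754  -9.483   5.727] [ 49.741  71.159 114.838]
  face x= [-0.034  0.001 -6.635]
s10 panel 543 [-10.847  -8.833   5.15 ] [-35.837 -10.612  29.492]
  face x= [-0.015  0.003 -9.034]
s10 jar 832 [-39.668 -25.122  11.705] [-116.617 -104.227  -64.267]
```

View pics/v10.png

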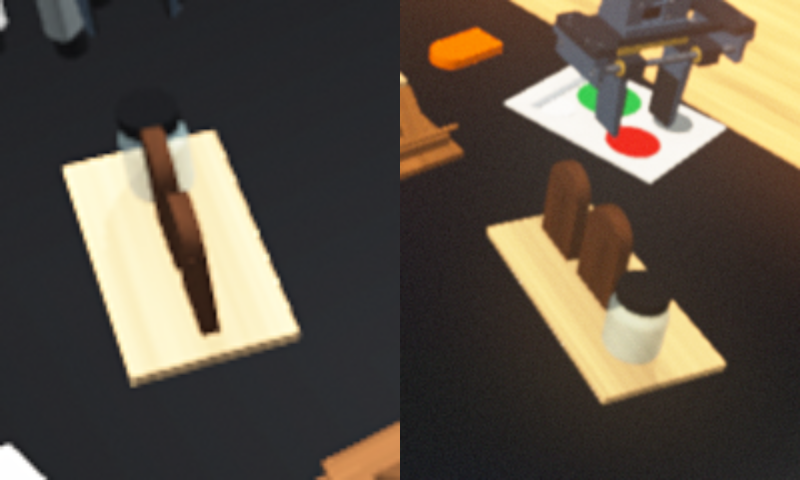

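The panel stands upright between the finished panel and the jar, tilted no more than 0.003 rad and within about 0.02 rad of the finished panel. Neither neighbour has moved.

```bash
python3 -c "
from workcell import ctrl
print(ctrl.finish_job())"
```

```text
the job is handed in; nothing more can be done
None
```

I handed the job in at about 23 s with the arched panel standing freely, arch up, in the middle of the gap and in line with the row; the finished panel and jar had not moved in the last images, and the hand-in returned no verdict.

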